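# Ballast the lamp base and lock its stabiliser leg at length

### The arm

A 7-joint arm with a two-finger parallel gripper is mounted at the origin on the work surface; the furniture and walls round the work are solid. World frame = base frame: x ahead of the robot, y to its left, z up, the work surface at z = 0. Lengths are in m, angles in rad, forces in N, time in s.
With the tool pointing down it reaches from about 0.4 to 0.75 m from the base axis. Payload 19.5 kg.
Tool frame: the origin (TCP) lies on the centre line of the jaws, within the pads' length; the fingertips stand 19 mm ahead of it and the grasp point (between the pads) is the TCP; z points along the fingers, y is the line along which they close (so a half turn about z gives the same grasp; the last joint's range is limited). The gripper opens to 85 mm and grips with 20 to 120 N. Pads are 22 mm wide; open, the fingers measure 114 mm over their backs; the gripper's body (76 mm by 85 mm) begins 54 mm behind the grasp point. The pads swing forward as they close: fully open they stand 13 mm farther back than shut.
Start: joints at [1.281, 0.707, -0.028, 1.485, 0.022, 0.951, -0.075], TCP at [0.141, -0.557, 0.25] pointing down, gripper open.
Joint ranges: [-2.71, 2.71], [-0.32, 2.16], [-1.57, 1.52], [0, 2.45], [-1.46, 4.6], [0, 2.02], [-2.83, 2.83]. Speed limits (rad/s): [1.89, 1.89, 2.57, 2.57, 3.01, 3.01, 3.01].

### API

Orientations are given as [roll, pitch, yaw] about the fixed x, y, z axes, in that order (R = Rz(yaw) Ry(pitch) Rx(roll)).
In Python, from station import ctrl, viewer, finish_job gives the robot as it stands.
- The arm moves only by the tool apply_moves, never from a script. Its argument "targets" is a list that holds one entry, the list of rows, each a list of 5 numbers: the gripper command: -1 is fully open, 1 is shut, values between are in proportion, then the shift along the world's x, y, z scaled (see below), then the turn about the world's z scaled (see below). A call has 1 to 20 rows; each row is the pose to reach, as a shift and turn from the pose commanded when the call began; what a row does not reach only later rows make up. The controller multiplies each number of a shift by 40 cm and each number of a turn by 0.5 rad. A row lasts 1/10 s, in which the tool goes at most 50 mm and 8.59 degrees, less where a joint would pass 70% of its speed; a pose out of reach is approached as far as the arm can. A call with a number of a shift or a turn outside -1 to 1 is refused whole. A call with a gripper value outside its range is refused whole. The fingers move at their own pace and stop on an object; "newtons" is the grip in N (left out, the last holds). Time passes only in rows, so rows that repeat a pose let the fingers close. It gives the time, the measured TCP pose, the force, the opening and the grip force at its end, in the units of the state.
- ctrl.sense(): the state, without advancing time (a new reading comes with each control period).
- viewer.camera(name): name is "scene" or "side" or "wrist"; returns a dict with "pixels" (480x640x3 uint8, blue, green, red), "z_map" (480x640 float32, m along the optical axis (not along the pixel's ray), 0 where there is no reading), "fovy" (degrees; the focal length in pixels is half the picture's height over the tangent of half this angle, whatever the lens; pixels are square), "cx", "cy" (the principal point, pixels), "dist" ([k1, k2, p1, p2, k3] as OpenCV has them; the pictures are not rectified), "rvec" (rotation vector, rad) and "tvec" (3), from world to camera coordinates, as OpenCV has them. Camera axes: x right, y down, z forward; pixel columns grow to the right and rows downward; lengths in m; the calibration is good to about 2 mm. A picture is of the moment at which its call begins.
- finish_job(): hands the job in; it is judged then, once.
The state is a dict: "time_s": time; "joint_positions": joint angles; "qd": joint speeds; "joint_efforts": joint torques, N m; "eef_pos": TCP position; "eef_rot": TCP orientation; "ft_force": force on the tool from outside, world axes, zero at the start; "wrist_torque": the same for the moment, N m; "finger_gap": finger opening in m; "grip_force": force on a finger pad.
Only numpy, scipy, OpenCV 4.12 (cv2) and the standard library are available. Lean on these libraries where they do the work, as an engineer would, in place of code of your own. Each camera call takes 0.05 s, during which the arm holds its last target. There are 200 camera calls.

### The job

Make the lamp base ready for its pole: first fit the loose steel ballast insert into the rectangular recess in the base and press it down firmly with a good push until it sits flush. Then, by the black knob of its cam lever, draw the stabiliser leg out until its pointer stands in the notch of the index rider and, keeping it there against the return spring, slide the lever fully across to closed, away from the rail with the rider. Finish while still holding the knob, with the leg at its mark and the lever closed (do not let go); leave the glue stick and the stapler alone.

Things in the scene. Friction and masses are not known exactly. Their poses are not given: they have to be found in the camera images.
- insert_mid (a point): Loose steel ballast insert, 220 g: a rectangular plate 60 x 44 x 14 mm with an upright grip rib on its middle, 36 mm long, 14 mm thick and 30 mm tall (44 mm in all). This point is on its vertical centre line, 22 mm above its underside (8 mm above the plate). Its x runs along the 60 mm side and along the rib, z up; a half turn makes no difference. At the start it lies plate down on the desk.
- stand: Fixed grey lamp base, 160 mm along its y and 140 mm along its x (from -55 to +85), top 30 mm above the desk; origin on the desk. Its -y is the way in which the leg comes out, its +x the way in which the lever closes, z up. A pole socket, 38 mm wide and 26 mm tall, stands on it at x = 65, y = -50 mm.
- recess (a point): Centre of the mouth of the recess in the base's top (35 mm to +y of the base's origin; axes as the base's). The recess is 65 mm along x, 49 mm along y (2.5 mm to spare all round the insert), 14 mm deep, with a 3 mm chamfer. Seated flush, insert_mid lies 8 mm above this point.
- knob (a point): Centre of the upright black knob of the cam lever: 16 mm along x, 14 mm along y (take it across this), 40 mm tall (20 mm above and below this point, top 76 mm over the desk). The lever sits in a collar on the leg (66 x 36 mm, top edges 36 mm over the desk); pulling the knob along -y draws the leg out, moving it along +x closes the lever. x, y, z as the base's.
- pointer (a point): Tip of the small steel pointer (3 mm wide) that sticks out from the leg's collar towards -x, over the rail; 23.5 mm above the desk, moves with the leg. x, y as the base's.
- mark (a point): Centre of the notch (12 mm wide, open towards the leg) of the black index rider that sits on the length rail beside the leg; the rider is fixed and 28 mm tall over the desk. The pointer stands at the mark when it has the same y as this point in this frame (axes as the base's); it then stays 3 mm short of it in x along the rail's side.
- leg (a joint): Sliding leg: 0 = fully in (start), 0.10 m = fully out. A spring always draws it in with 1.5 N (in) to 3 N (out): let go, it runs back, also with the lever closed.
- lever (a joint): Cam lever across the leg: 0 = open, 0.030 m = fully closed (end stop). It stays where it is left (friction 1.5 N).
- glue_mid (a point): Centre of a standing glue stick, 27 mm wide, 90 mm tall: a bystander.
- stapler_mid (a point): Centre of a black stapler, 146 x 36 x 46 mm: a bystander.
Things that resemble listed ones, but are neither listed nor needed, are in the scene too. What is meant by the part that bears insert_mid is not turquoise, and is the larger of those in its own colour.

How it is judged:
On the way, in this order (a step that is already met when the one before it is completed fails the run):
1. the insert is in its recess, flush, and pressed down with more than 5 N (z of insert_mid in the frame of recess below 0.0105 m and horizontal distance between insert_mid and recess below 0.006 m and angle between insert_mid's own z axis and vertical below 0.06 rad and contact force between insert and stand above 5 N), for 0.1 s.
2. the leg is drawn out to the mark with the lever still open (y of pointer in the frame of mark between -0.006 and 0.006 m and value of joint lever below 0.012 m), for 0.1 s.
3. the lever is closed with the leg held at the mark (y of pointer in the frame of mark between -0.006 and 0.006 m and value of joint lever above 0.026 m and contact force between the fingers and lever above 1 N), for 0.2 s.
At the end, for the whole second after the job is handed in: The insert is flush in its recess (within 2.5 mm in height, 6 mm sideways, 0.06 rad), the pointer is within 6 mm of the middle of the rider's notch along the leg, the lever is within 4 mm of fully closed, the leg is still, and the fingers still hold the lever's knob (over 1 N) (all of step 3 and z of insert_mid in the frame of recess below 0.0105 m and horizontal distance between insert_mid and recess below 0.006 m and angle between insert_mid's own z axis and vertical below 0.06 rad and velocity of joint leg between -0.02 and 0.02 m/s); the arm keeps its last pose, push and grip.
It fails at once if the lever is slid towards closed while the leg is off its mark (value of joint lever above 0.015 m and (y of pointer in the frame of mark above 0.009 m or y of pointer in the frame of mark below -0.009 m)).
It fails at once if the glue stick or the stapler is shifted by more than 30 mm (distance of any of glue_mid, stapler_mid from where it was at the start of the episode above 0.03 m).
It also fails if it takes over 48 s, if anything falls off the work surface, if the arm or the gripper's body presses on something with over 40 N, if the wrist force passes 120 N, or if a joint passes its speed limit or range.

## Working session

There is one attempt and no reset: what is moved stays moved. The work goes in short steps, Python scripts to look and compute and a tool call to move; the robot and the scene stay as the last step left them, time stands still between calls to the robot, and variables do not carry over. Pictures are saved under pics/ and viewed, at most 15 in all, crops included, and the job is handed in when it is done.

Besides the shell and the picture viewer there is one more tool, called after "Emit:" by a JSON object that holds its "name" and its "arguments". apply_moves: Moves the arm, as the interface text tells. Its arguments: {"type":"object","properties":{"targets":{"type":"array"},"newtons":{"type":"number"}},"required":["targets"]}

```bash
mkdir -p pics
cat > h.py <<'E'
import numpy as np, cv2
from station import ctrl, viewer, finish_job
def shot(n,save=None):
    d=viewer.camera(n)
    if save: cv2.imwrite('pics/'+save,d['pixels']); np.savez('pics/'+save+'.npz',**d)
    return d
def load(s): return {k:(v if v.shape else v.item()) for k,v in np.load('pics/'+s+'.npz').items()}
def KRT(d):
    f=240/np.tan(np.radians(d['fovy'])/2)
    K=np.array([[f,0,d['cx']],[0,f,d['cy']],[0,0,1.]])
    return K,cv2.Rodrigues(np.array(d['rvec'],float))[0],np.array(d['tvec'],float).ravel(),np.array(d['dist'],float)
def rays(d,uv):
    K,R,t,D=KRT(d)
    p=cv2.undistortPoints(np.array(uv,float).reshape(-1,1,2),K,D).reshape(-1,2)
    r=np.c_[p,np.ones(len(p))]
    return -R.T@t, r@R, r
def onplane(d,uv,z):
    o,w,_=rays(d,uv); return o+w*((z-o[2])/w[:,2])[:,None]
def depthpts(d,uv):
    uv=np.array(uv).reshape(-1,2); o,w,_=rays(d,uv); zz=d['z_map'][uv[:,1].astype(int),uv[:,0].astype(int)]
    return o+w*zz[:,None]
def cloud(d):
    v,u=np.mgrid[:480,:640]; return depthpts(d,np.c_[u.ravel(),v.ravel()]).reshape(480,640,3)
def proj(d,P):
    K,R,t,D=KRT(d); return cv2.projectPoints(np.array(P,float).reshape(-1,1,3),cv2.Rodrigues(R)[0],t,K,D)[0].reshape(-1,2)
E
python3 -c "
from h import *
s=ctrl.sense();print({k:np.round(v,3).tolist() for k,v in s.items()})
for n in ['scene','side']:
    d=shot(n,n+'0.png');print(n,d['fovy'],d['dist'],rays(d,[[320,240]])[:2])
"
```

```text
{'time_s': 0.0, 'joint_positions': [1.281, 0.707, -0.028, 1.485, 0.022, 0.951, -0.075], 'qd': [0.0, -0.0, -0.001, 0.0, 0.0, -0.0, 0.0], 'joint_efforts': [-0.0, -88.323, 1.234, -23.617, 0.017, 0.007, -0.0], 'eef_pos': [0.141, -0.557, 0.25], 'eef_rot': [-3.141, 0.0, 0.248], 'ft_force': [0.327, 0.108, 0.006], 'wrist_torque': [-0.021, -0.043, 0.006], 'grip_force': 0.0, 'finger_gap': 0.085}
scene 48.6588730953186 [-0.14695261  0.          0.          0.          0.        ] (array([-0.18916771,  0.92134134,  0.59459925]), array([[ 0.59069419, -0.65114055, -0.47661525]]))
side 51.33995106359191 [-0.02652821  0.          0.          0.          0.        ] (array([ 0.55405253, -0.71866009,  0.55060301]), array([[-0.08082954,  0.8918681 , -0.44571529]]))
```

View pics/scene0.png

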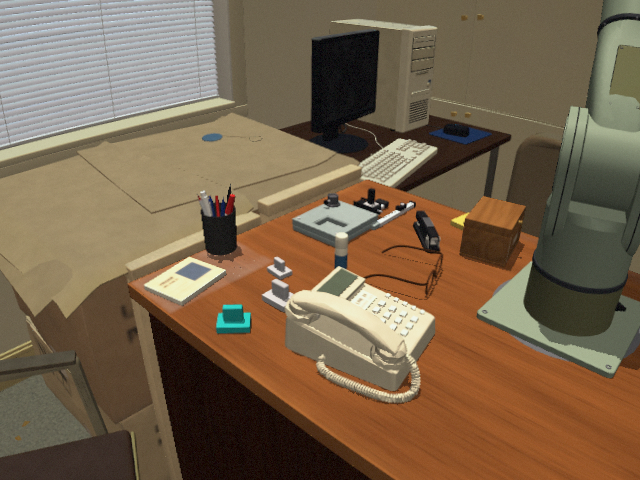

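View pics/side0.png

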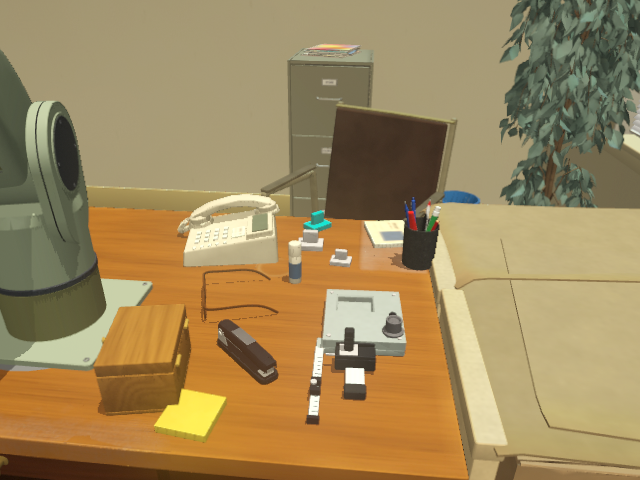

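Scene view: the larger grey insert is at (278,293), a smaller grey look-alike at (280,268) and a turquoise one at (235,318). The one meant is the larger grey. Side view: it is at (311,240), the small one at (341,258), the base at (365,320), the black knob at (349,340), the rail at (316,380) with the rider at (316,384), and the glue stick at (295,262).

```bash
cat > m.py <<'E'
from h import *
out=[]
for n in ['scene','side']:
    d=load(n+'0.png'); C=cloud(d); im=d['pixels']; 
    x,y,z=C[...,0],C[...,1],C[...,2]
    hsv=cv2.cvtColor(im,cv2.COLOR_BGR2HSV)
    print(n,'desk z',np.round(np.median(z[(abs(z)<.02)&(x>.3)&(x<.8)&(abs(y)<.3)]),4))
    box=(310,240,60,50) if n=='scene' else (300,335,320,400)
    grey=(hsv[...,1]<70)
    # stand top
    m=((abs(z-.03)<.005)&grey&(x>.4)&(x<.95)&(y>-.35)&(y<.35)).astype(np.uint8)
    nl,L,st,ce=cv2.connectedComponentsWithStats(m)
    for i in range(1,nl):
        if st[i,4]>150:
            p=C[L==i]; r=cv2.minAreaRect(p[:,:2].astype(np.float32)); print(' top30',st[i],np.round(p.mean(0),3),np.round(r[0],4),np.round(r[1],4),r[2])
    # grey objects above desk
    m=((z>.007)&(z<.06)&grey&(x>.4)&(x<.95)&(y>-.35)&(y<.35)).astype(np.uint8)
    nl,L,st,ce=cv2.connectedComponentsWithStats(m)
    for i in range(1,nl):
        if st[i,4]>60:
            p=C[L==i]; r=cv2.minAreaRect(p[:,:2].astype(np.float32)); print(' grey',st[i],np.round(p.mean(0),3),p[:,2].max().round(3),np.round(r[0],4),np.round(r[1],4),r[2])
d=load('side0.png')
for nm,uv in dict(knobtop=(349,331),rider=(316,378),ins=(311,232),insplate=(311,245),glue=(295,245),st1=(330,295),st2=(400,295),st3=(327,350),st4=(402,350),small=(341,251)).items(): print(nm,np.round(depthpts(d,[uv])[0],3))
A=cv2.resize(d['pixels'][205:275,270:370],None,fx=6,fy=6,interpolation=cv2.INTER_CUBIC)
cv2.imwrite('pics/c1.png',A)
B=cv2.resize(d['pixels'][280:430,290:420],None,fx=4,fy=4,interpolation=cv2.INTER_CUBIC)
cv2.imwrite('pics/c2.png',B)
E
python3 m.py
```

```text
scene desk z 0.0008
 top30 [ 293  199   88   40 1594] [0.561 0.031 0.03 ] [0.567 0.013] [0.143  0.2086] 2.9699716567993164
 grey [ 293  193  122   52 2810] [0.553 0.019 0.026] 0.059 [ 0.5629 -0.0408] [0.1541 0.3185] 1.024839162826538
 grey [204 228  32  26 572] [0.662 0.312 0.034] 0.06 [0.6654 0.3097] [0.0693 0.0308] 50.998443603515625
 grey [335 249  12  10  75] [0.415 0.193 0.052] 0.06 [0.4151 0.1926] [0.0235 0.0133] 33.92327880859375
 grey [267 257  25  21 268] [0.507 0.279 0.017] 0.036 [0.5111 0.2759] [0.0339 0.0491] 83.8484878540039
 grey [273 279  21  22 126] [0.424 0.344 0.031] 0.046 [0.4318 0.3376] [0.0246 0.0385] 89.79052734375
side desk z -0.0002
 top30 [ 323  289   83   74 3478] [0.565 0.015 0.03 ] [0.5671 0.01  ] [0.14   0.2133] 2.068899393081665
 grey [299 229  24  20 335] [0.436 0.336 0.024] 0.046 [0.4359 0.3351] [0.0291 0.058 ] 89.3973617553711
 grey [405 244  31  25 474] [0.689 0.261 0.035] 0.06 [0.6862 0.2642] [0.0234 0.0636] 89.2313461303711
 grey [434 244  21  46 652] [0.736 0.236 0.022] 0.043 [0.7355 0.2324] [0.2352 0.0361] 89.63927459716797
 grey [330 249  22  16
[... 308 characters left out ...]
 291   55  153 3174] [ 0.736 -0.13   0.042] 0.045 [ 0.7357 -0.0703] [0.038  0.3688] 0.04896930605173111
 grey [344 367  21  26 488] [ 0.557 -0.124  0.015] 0.02 [ 0.5563 -0.1236] [0.0306 0.0621] 1.2384454011917114
 grey [258 368  16   9  66] [ 0.416 -0.12   0.014] 0.025 [ 0.4144 -0.1198] [0.0183 0.0246] 89.38920593261719
 grey [308 394  12  22 196] [ 0.499 -0.181  0.012] 0.015 [ 0.499  -0.1817] [0.0139 0.0426] 1.4171411991119385
knobtop [ 0.544 -0.083  0.076]
rider [ 0.498 -0.138  0.025]
ins [0.437 0.338 0.042]
insplate [0.438 0.329 0.013]
glue [0.423 0.173 0.091]
st1 [0.502 0.087 0.031]
st2 [ 0.641  0.153 -0.001]
st3 [ 0.508 -0.048  0.007]
st4 [ 0.634 -0.042  0.014]
small [0.512 0.268 0.033]
```

View pics/c1.png

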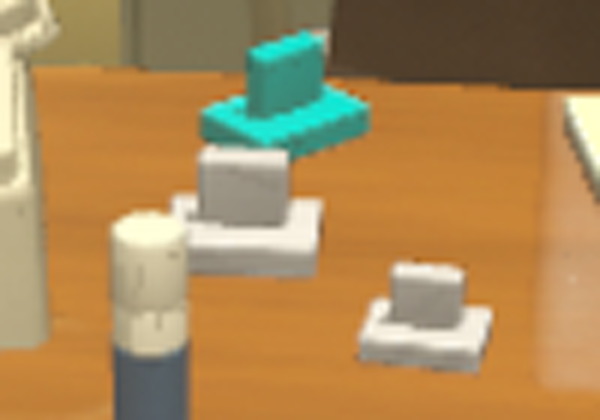

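View pics/c2.png

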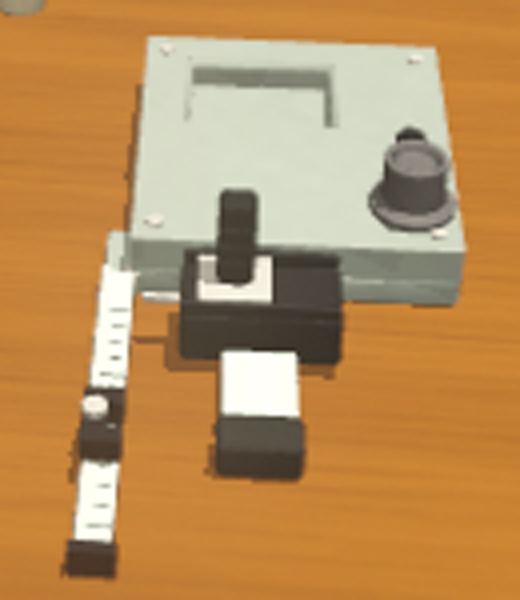

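Crop 1 shows the larger grey insert (side px 311,240), clearly bigger than the other grey one at (341,258), and beside the turquoise one, so it is the one meant. Crop 2 shows the base, recess, knob (side px 349,338) and rider (316,384). I'm starting the swing over to the base.

Emit:
{"name": "apply_moves", "arguments": {"targets": [[[-1,0.9,0.69,0,-0.5],[-1,0.9,0.69,0,-0.5],[-1,0.9,0.69,0,-0.5],[-1,0.9,0.69,0,-0.5],[-1,0.9,0.69,0,-0.5],[-1,0.9,0.69,0,-0.5],[-1,0.9,0.69,0,-0.5],[-1,0.9,0.69,0,-0.5],[-1,0.9,0.69,0,-0.5],[-1,0.95,1,0.1,-0.5],[-1,0.95,1,0.1,-0.5],[-1,0.95,1,0.1,-0.5],[-1,0.95,1,0.1,-0.5]]]}}

```text
time_s: 1.4
eef_pos: [0.5224, -0.1527, 0.2912]
eef_rot: [-3.14, -0.002, 0.004]
ft_force: [-0.6, -1.6, -0.6]
finger_gap: 0.0854
grip_force: 0.0
```

```bash
python3 -c "
from h import *
d=shot('wrist','w1.png');s=ctrl.sense();print(s['time_s'],s['eef_pos'],s['eef_rot'],d['fovy'],rays(d,[[320,240]])[:2])
d=load('side0.png');C=cloud(d);m=(C[...,0]>.2)&(C[...,0]<.45)&(C[...,1]>.22)&(C[...,1]<.5)&(C[...,2]>.065)&(C[...,2]<.3)
print('phone', C[m].max(0),C[m].min(0))
hsv=cv2.cvtColor(d['pixels'],cv2.COLOR_BGR2HSV);m=(abs(hsv[...,0].astype(int)-88)<8)&(hsv[...,1]>150)&(C[...,1]>.2)&(C[...,1]<.6)
print('turq',C[m].min(0),C[m].max(0))
"
```

```text
1.45 [ 0.52157817 -0.1554188   0.29061492] [-3.14110700e+00 -6.33671363e-04  1.18192506e-03] 68.69385691430126 (array([ 0.60341545, -0.15184206,  0.41497239]), array([[-0.326753  , -0.00745656, -0.94523215]]))
phone [0.36338922 0.41295057 0.10792795] [0.20009671 0.25386334 0.06504608]
turq [0.40660895 0.42042966 0.00293419] [0.47270949 0.47870819 0.04561007]
```

View pics/w1.png

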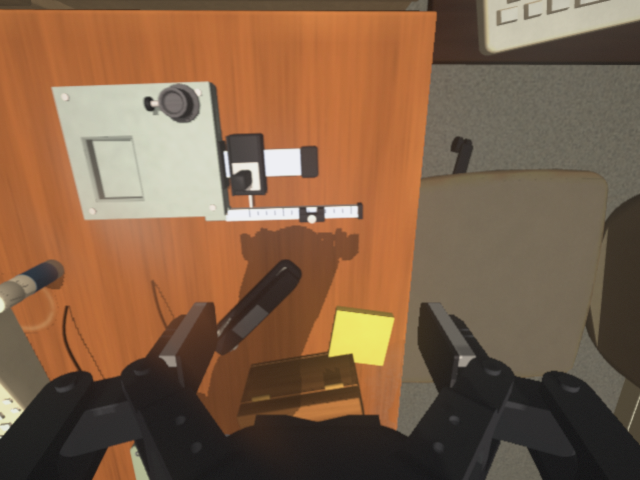

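Wrist view: base at (140,150) with the recess at (114,168), knob at (240,180), pointer tip at (251,206), rider at (312,214), stapler at (258,305). Nothing is hidden, so I'm measuring here.

```bash
cat > m2.py <<'E'
from h import *
d=load('w1.png'); C=cloud(d); im=d['pixels']; hsv=cv2.cvtColor(im,cv2.COLOR_BGR2HSV); x,y,z=C[...,0],C[...,1],C[...,2]
roi=np.zeros(z.shape,bool); roi[60:240,40:330]=1
m=(roi&(abs(z-.03)<.004)&(hsv[...,1]<60)&(y>-.06)).astype(np.uint8)
nl,L,st,ce=cv2.connectedComponentsWithStats(m); i=1+st[1:,4].argmax()
c=max(cv2.findContours((L==i).astype(np.uint8),0,1)[0],key=cv2.contourArea).reshape(-1,2)
P=onplane(d,c,.03)[:,:2].astype(np.float32); r=cv2.minAreaRect(P); print('stand',r, cv2.boxPoints(r).round(4).tolist())
m=(roi&(abs(z-.016)<.004)&(y>-.0)&(y<.12)&(hsv[...,1]<60)).astype(np.uint8)
nl,L,st,ce=cv2.connectedComponentsWithStats(m); i=1+st[1:,4].argmax()
c=max(cv2.findContours((L==i).astype(np.uint8),0,1)[0],key=cv2.contourArea).reshape(-1,2)
r=cv2.minAreaRect(onplane(d,c,.016)[:,:2].astype(np.float32)); print('floor',r)
# knob top
m=(roi&(z>.066)&(z<.085)&(y<-.05)&(x<.6)); p=C[m]; print('knob',m.sum(),p.mean(0),p.min(0),p.max(0))
# collar top
m=(roi&(abs(z-.036)<.004)&(y<-.055)&(y>-.13)&(x>.5));p=C[m];r=cv2.minAreaRect(p[:,:2].astype(np.float32));print('collar',r)
# rider
m=(roi&(z>.02)&(z<.035)&(y<-.11)&(x<.525)&(x>.46));p=C[m];print('rider',m.sum(),p.mean(0),p.min(0),p.max(0))
cv2.imwrite('pics/c3.png',cv2.resize(im[140:230,200:330],None,fx=6,fy=6,interpolation=cv2.INTER_CUBIC))
E
python3 m2.py
```

```text
stand ((0.5671471357345581, 0.03463192284107208), (0.13924725353717804, 0.16262447834014893), 1.9926056861877441) [[0.49470001459121704, 0.11349999904632568], [0.5004000067710876, -0.04910000041127205], [0.6395999789237976, -0.044199999421834946], [0.633899986743927, 0.11829999834299088]]
floor ((0.5502204895019531, 0.07625839859247208), (0.0657263770699501, 0.0462268628180027), 1.993564248085022)
knob 251 [ 0.546016   -0.07442347  0.07452534] [ 0.5372069  -0.08073906  0.06636442] [ 0.55334812 -0.06629482  0.0770787 ]
collar ((0.5562297701835632, -0.0728859156370163), (0.06364121288061142, 0.036252401769161224), 1.9347106218338013)
rider 309 [ 0.49855667 -0.14373508  0.02429902] [ 0.49063557 -0.1582771   0.02036325] [ 0.50733376 -0.12929605  0.02961713]
```

View pics/c3.png

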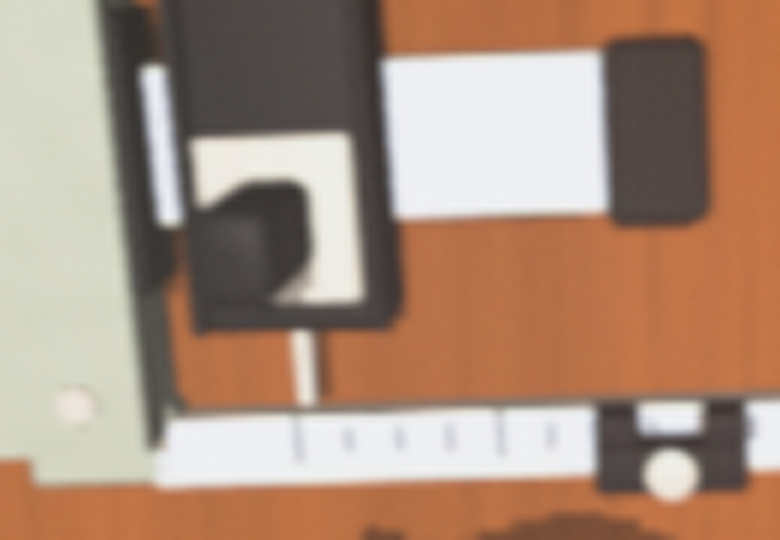

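Crop 3: pointer tip at wrist px (251.5,207), notch centred at (311.7,209), knob top at (239,180). I'm moving on over the recess for a closer, more vertical look while on the way to the insert.

Emit:
{"name": "apply_moves", "arguments": {"targets": [[[-1,-0.075,0.54,0,0],[-1,-0.075,0.54,0,0],[-1,-0.075,0.54,0,0],[-1,-0.075,0.54,0,0],[-1,-0.075,0.54,0,0],[-1,-0.075,0.54,0,0]]]}}

```text
time_s: 2.05
eef_pos: [0.4907, 0.0605, 0.2899]
eef_rot: [-3.141, 0.001, 0.001]
ft_force: [-0.4, -0.8, -0.3]
finger_gap: 0.0858
grip_force: 0.0
```

```bash
cat > m3.py <<'E'
from h import *
d=load('w1.png')
a=onplane(d,[(251.5,207.0)],.0245)[0]; b=onplane(d,[(306.2,209),(317.2,209),(311.7,209)],.028); print('pointer',a,'mark edges',b)
ey=np.array([-.0349,.9994,0]); ex=np.array([.9994,.0349,0])
print('draw y',(b[2]-a)@ey,'dx',(b[2]-a)@ex)
print('knob top',onplane(d,[(239,181)],.076))
d=shot('wrist','w2.png');s=ctrl.sense();print(s['time_s'],s['eef_pos'])
C=cloud(d);im=d['pixels'];hsv=cv2.cvtColor(im,cv2.COLOR_BGR2HSV)
print('exp recess px',proj(d,[[.551,.07,.03]]), 'ins px',proj(d,[[.437,.338,.044]]))
m=((abs(C[...,2]-.03)<.003)&(hsv[...,1]<60)&(C[...,0]>.47)&(C[...,0]<.67)&(C[...,1]>-.045)&(C[...,1]<.15)).astype(np.uint8)
nl,L,st,ce=cv2.connectedComponentsWithStats(m); i=1+st[1:,4].argmax()
cs,h=cv2.findContours((L==i).astype(np.uint8),cv2.RETR_CCOMP,1)
for c in cs:
    if cv2.contourArea(c)>400:
        r=cv2.minAreaRect(onplane(d,c.reshape(-1,2),.03)[:,:2].astype(np.float32)); print(np.round(r[0],4),np.round(r[1],4),r[2])
E
python3 m3.py
```

```text
pointer [ 0.50800737 -0.07653851  0.0245    ] mark edges [[ 0.50673827 -0.1390641   0.028     ]
 [ 0.50677846 -0.15152336  0.028     ]
 [ 0.50675837 -0.14529396  0.028     ]]
draw y -0.06867059865483945 dx -0.0036478145698152957
knob top [[ 0.54637072 -0.07580908  0.076     ]]
2.1 [0.49096832 0.05851335 0.28996164]
exp recess px [[308.98548179 139.19225456]] ins px [[ 70.07108809 245.32169677]]
[0.567  0.0365] [0.1396 0.1598] 1.985814094543457
[0.5514 0.0722] [0.0694 0.0533] 2.459155559539795
```

View pics/w2.png

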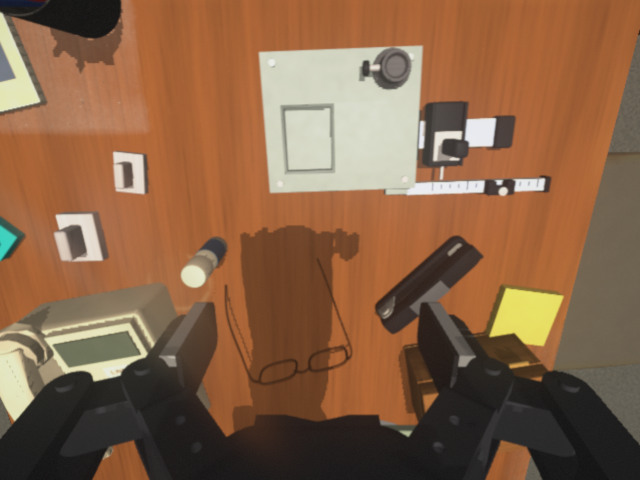

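Wrist view 2: recess at (308,139), the larger grey insert at (80,238), glue stick at (205,262). The recess is at (0.551,0.0715), with yaw 2.0°. I'm moving above the insert.

Emit:
{"name": "apply_moves", "arguments": {"targets": [[[-1,-0.135,0.7,-0.1,0],[-1,-0.135,0.7,-0.2,0],[-1,-0.135,0.7,-0.3,0],[-1,-0.135,0.7,-0.35,0],[-1,-0.135,0.7,-0.35,0],[-1,-0.135,0.7,-0.35,0],[-1,-0.135,0.7,-0.35,0],[-1,-0.135,0.7,-0.35,0],[-1,-0.135,0.7,-0.35,0]]]}}

```text
time_s: 3.0
eef_pos: [0.4382, 0.3368, 0.1503]
eef_rot: [3.14, -0.0, -0.004]
ft_force: [-0.5, -0.7, 0.8]
finger_gap: 0.0853
grip_force: 0.0
```

```bash
cat > m4.py <<'E'
from h import *
d=shot('wrist','w3.png');s=ctrl.sense();print(s['time_s'],s['eef_pos'],s['eef_rot'])
C=cloud(d);im=d['pixels'];hsv=cv2.cvtColor(im,cv2.COLOR_BGR2HSV);x,y,z=C[...,0],C[...,1],C[...,2]
near=(abs(x-.437)<.05)&(abs(y-.338)<.05)&(hsv[...,1]<70)
for nm,z0 in (('rib',.044),('plate',.014)):
    m=(near&(abs(z-z0)<.004)).astype(np.uint8); nl,L,st,ce=cv2.connectedComponentsWithStats(m); i=1+st[1:,4].argmax()
    c=max(cv2.findContours((L==i).astype(np.uint8),0,1)[0],key=cv2.contourArea).reshape(-1,2)
    r=cv2.minAreaRect(onplane(d,c,z0)[:,:2].astype(np.float32)); print(nm,st[i],np.round(r[0],4),np.round(r[1],4),r[2],np.median(z[L==i]))
E
python3 m4.py
```

```text
3.05 [0.43839434 0.33667074 0.15083613] [ 3.14107718e+00 -1.04550953e-03 -4.69732723e-03]
rib [291 220  22  49 945] [0.4363 0.3483] [0.0358 0.0138] 1.4966466426849365 0.04349168641997611
plate [ 273  193   59   76 2991] [0.4358 0.3483] [0.0602 0.0434] 1.556543231010437 0.013769793389114326
```

View pics/w3.png

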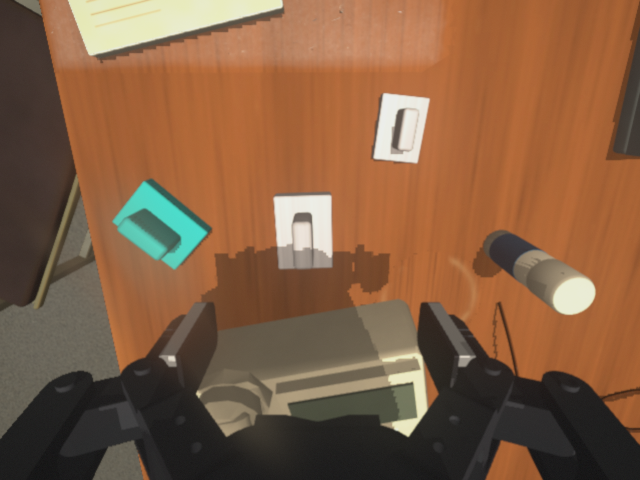

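Wrist view 3: insert plate at (303,231), rib at (303,240). The measured 60.2 x 43.4 plate and 35.8 x 13.8 rib match the description. The rib is at (0.436,0.348), yaw 1.5°. Now I'll grasp it.

Emit:
{"name": "apply_moves", "arguments": {"targets": [[[-0.2,-0.004,0.028,-0.1,0.06],[-0.2,-0.004,0.028,-0.2,0.06],[-0.2,-0.004,0.028,-0.25,0.06],[-0.2,-0.004,0.028,-0.28,0.06],[-0.2,-0.004,0.028,-0.28,0.06],[-0.2,-0.004,0.028,-0.28,0.06]]], "newtons": 50}}

```text
time_s: 3.65
eef_pos: [0.4363, 0.3495, 0.0395]
eef_rot: [-3.141, -0.001, 0.027]
ft_force: [0.6, 1.0, 0.3]
finger_gap: 0.0512
grip_force: 0.0
```

Emit:
{"name": "apply_moves", "arguments": {"targets": [[[1,0,0,0,0],[1,0,0,0,0],[1,0,0,0,0],[1,0,0,0,0],[1,0,0,0,0],[1,0,0,0,0],[1,0,0,0.1,0],[1,0,0,0.2,0],[1,0,0,0.25,0],[1,0,0,0.25,0]]], "newtons": 50}}

```text
time_s: 4.65
eef_pos: [0.4362, 0.3505, 0.141]
eef_rot: [-3.139, -0.003, 0.028]
ft_force: [-0.6, 0.5, -2.8]
finger_gap: 0.0133
grip_force: 49.9
```

Emit:
{"name": "apply_moves", "arguments": {"targets": [[[1,0.287,-0.2,0.02,0.014],[1,0.287,-0.3,0.02,0.014],[1,0.287,-0.4,0.02,0.014],[1,0.287,-0.5,0.02,0.014],[1,0.287,-0.6,0.02,0.014],[1,0.287,-0.7,0.02,0.014],[1,0.287,-0.7,0.02,0.014],[1,0.287,-0.7,0.02,0.014],[1,0.287,-0.7,-0.1,0.014],[1,0.287,-0.7,-0.12,0.014],[1,0.287,-0.7,-0.12,0.014],[1,0.287,-0.7,-0.12,0.014]]]}}

```text
time_s: 5.85
eef_pos: [0.5505, 0.0703, 0.0912]
eef_rot: [-3.141, -0.001, 0.035]
ft_force: [-0.1, 1.4, -2.2]
finger_gap: 0.0135
grip_force: 49.8
```

```bash
cat > m5.py <<'E'
from h import *
d=shot('wrist','w4.png');d2=shot('side','s4.png');s=ctrl.sense();print(s['time_s'],s['eef_pos'],s['eef_rot'],s['ft_force'])
C=cloud(d);im=d['pixels'];hsv=cv2.cvtColor(im,cv2.COLOR_BGR2HSV);x,y,z=C[...,0],C[...,1],C[...,2]
e=s['eef_pos']
near=(abs(x-e[0])<.045)&(abs(y-e[1])<.035)&(z<e[2]-.008)&(z>.036)
print('z hist',np.histogram(z[near],np.arange(.036,.1,.004)))
m=near&(z<e[2]-.018); zt=np.median(z[m]); c=np.argwhere(m&(abs(z-zt)<.004))[:,::-1]
r=cv2.minAreaRect(onplane(d,c,zt)[:,:2].astype(np.float32)); print('plate',zt,r, m.sum())
A=im[0:300,140:500]; B=d2['pixels'][220:400,270:450]
cv2.imwrite('pics/c4.png',np.hstack([cv2.resize(A,(430,358)),cv2.resize(B,(358,358))]))
E
python3 m5.py
```

```text
5.95 [0.55075501 0.07014617 0.09159144] [-3.14126138e+00 -1.66747618e-03  3.51777738e-02] [ 0.20137391 -0.44991789 -1.63591638]
z hist (array([   0,    0,    0,    0,  167,  235,  275, 4195,   90,  125,  267,
        346,    0,    0,    0]), array([0.036, 0.04 , 0.044, 0.048, 0.052, 0.056, 0.06 , 0.064, 0.068,
       0.072, 0.076, 0.08 , 0.084, 0.088, 0.092, 0.096]))
plate 0.06577534486205716 ((0.5653108358383179, 0.07191747426986694), (0.031201107427477837, 0.0435936339199543), 1.9785377979278564) 5003
```

View pics/c4.png

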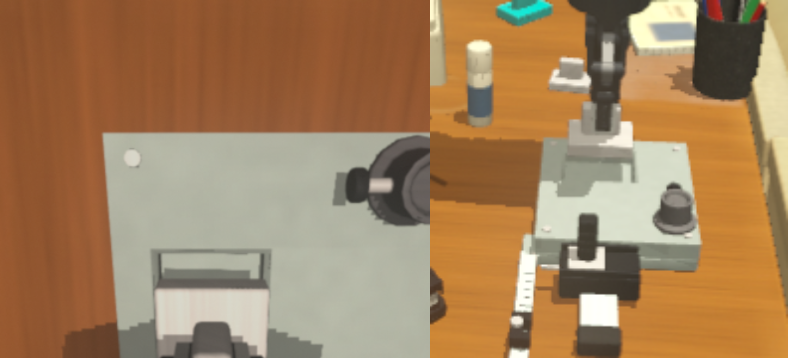

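The picture shows the insert plate level over the recess at (210,320) in the crop. Plate centre measures (0.551,0.0714) against the recess at (0.551,0.0715), so I'm lowering it.

Emit:
{"name": "apply_moves", "arguments": {"targets": [[[1,0,0,-0.03,0],[1,0,0,-0.05,0],[1,0,0,-0.065,0],[1,0,0,-0.075,0],[1,0,0,-0.082,0],[1,0,0,-0.088,0],[1,0,0,-0.09,0]]]}}

```text
time_s: 6.65
eef_pos: [0.5502, 0.0698, 0.0551]
eef_rot: [-3.141, -0.0, 0.035]
ft_force: [-8.2, -0.9, 33.0]
finger_gap: 0.0128
grip_force: 54.7
```

Emit:
{"name": "apply_moves", "arguments": {"targets": [[[1,0,0,0,0],[1,0,0,0,0],[1,0,0,0,0]]]}}

```text
time_s: 6.95
eef_pos: [0.5502, 0.0698, 0.0551]
eef_rot: [-3.141, -0.0, 0.035]
ft_force: [-5.4, 0.5, 17.0]
finger_gap: 0.013
grip_force: 52.5
```

Emit:
{"name": "apply_moves", "arguments": {"targets": [[[0,0,0,0,0],[0,0,0,0,0],[0,0,0,0,0],[0,0,0,0,0],[0,0,0,0.1,0],[0,0,0,0.2,0],[0,0,0,0.3,0],[0,-0.1,0,0.4,0],[0,-0.15,-0.1,0.45,0],[0,-0.15,-0.1,0.45,0]]]}}

```text
time_s: 7.95
eef_pos: [0.4889, 0.0264, 0.2372]
eef_rot: [3.14, -0.003, 0.031]
ft_force: [1.7, 1.4, -1.0]
finger_gap: 0.0424
grip_force: 0.0
```

```bash
cat > m6.py <<'E'
from h import *
d=shot('wrist','w5.png');s=ctrl.sense();print(s['time_s'],s['eef_pos'],s['eef_rot'],s['ft_force'])
C=cloud(d);im=d['pixels'];hsv=cv2.cvtColor(im,cv2.COLOR_BGR2HSV);x,y,z=C[...,0],C[...,1],C[...,2]
near=(abs(x-.551)<.04)&(abs(y-.0715)<.03)
m=near&(abs(z-.03)<.004); print('plate top z',np.median(z[m]))
m=near&(abs(z-.06)<.004);r=cv2.minAreaRect(onplane(d,np.argwhere(m)[:,::-1],.06)[:,:2].astype(np.float32));print('rib',np.median(z[m]),r)
for sx in(-1,1):
    for sy in(-1,1):
        q=(abs(x-.551-sx*.024)<.004)&(abs(y-.0715-sy*.016)<.004); print(sx,sy,np.median(z[q]).round(4),q.sum())
q=(abs(x-.551)<.07)&(abs(y-.0715)<.12)
# pointer, knob, collar
m=(z>.07)&(z<.082)&(abs(x-.546)<.03)&(abs(y+.075)<.03);r=cv2.minAreaRect(onplane(d,np.argwhere(m)[:,::-1],.076)[:,:2].astype(np.float32));print('knob',r)
cv2.imwrite('pics/c5.png',im)
E
python3 m6.py
```

```text
8.0 [0.48978304 0.02783369 0.23605621] [ 3.14124563e+00 -2.44936210e-03  3.21525050e-02] [-0.0182079   0.90776367 -0.87795104]
plate top z 0.02969373889049942
rib 0.05956881244634135 ((0.5497807860374451, 0.07057303935289383), (0.03542463481426239, 0.013977707363665104), 1.733837604522705)
-1 -1 0.0297 81
-1 1 0.0298 72
1 -1 0.0301 87
1 1 0.0298 89
knob ((0.5452752709388733, -0.07167168706655502), (0.015594104304909706, 0.0148718087002635), 1.7107864618301392)
```

View pics/c5.png

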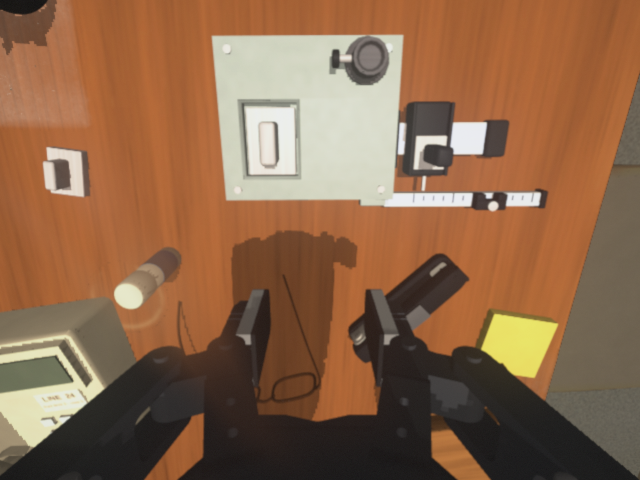

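Picture: the insert sits flush and level at (270,140), all four plate corners at about 0.030 m. The knob is at (437,155), measured at (0.5453,-0.0717). I'm moving to the knob.

Emit:
{"name": "apply_moves", "arguments": {"targets": [[[0,0.139,-0.25,-0.1,0],[0,0.139,-0.25,-0.15,0],[0,0.139,-0.25,-0.25,0],[0,0.139,-0.25,-0.3,0],[0,0.139,-0.25,-0.3,0],[0,0.139,-0.25,-0.3,0]]]}}

```text
time_s: 8.6
eef_pos: [0.5459, -0.0695, 0.1146]
eef_rot: [-3.141, 0.001, 0.035]
ft_force: [-0.5, 0.2, 0.5]
finger_gap: 0.0429
grip_force: 0.0
```

Emit:
{"name": "apply_moves", "arguments": {"targets": [[[0,0,-0.005,-0.06,0],[0,0,-0.005,-0.11,0],[0,0,-0.005,-0.126,0],[0,0,-0.005,-0.126,0],[1,0,-0.005,-0.126,0],[1,0,-0.005,-0.126,0],[1,0,-0.005,-0.126,0],[1,0,-0.005,-0.126,0],[1,0,-0.005,-0.126,0],[1,0,-0.005,-0.126,0]]], "newtons": 50}}

```text
time_s: 9.6
eef_pos: [0.5466, -0.0743, 0.0654]
eef_rot: [3.139, -0.003, 0.033]
ft_force: [0.0, -12.4, 9.3]
finger_gap: 0.013
grip_force: 52.5
```

Emit:
{"name": "apply_moves", "arguments": {"targets": [[[1,0.001,-0.03,0,0],[1,0.002,-0.06,0,0],[1,0.003,-0.09,0,0],[1,0.004,-0.12,0,0],[1,0.005,-0.15,0,0],[1,0.005,-0.15,0,0],[1,0.005,-0.15,0,0]]]}}

```text
time_s: 10.3
eef_pos: [0.5486, -0.1323, 0.0653]
eef_rot: [3.142, -0.002, 0.034]
ft_force: [0.6, 2.1, 8.3]
finger_gap: 0.0129
grip_force: 52.7
```

```bash
python3 -c "
from h import *
d=shot('side','s6.png');s=ctrl.sense();print(s['time_s'],s['eef_pos'],s['eef_rot'],s['ft_force'],s['grip_force'])
w=shot('wrist','w6.png')
print(proj(d,[[.507,-.137,.025],[.5068,-.1453,.028]]),proj(w,[[.507,-.137,.025],[.5068,-.1453,.028]]))
A=cv2.resize(d['pixels'][320:400,290:390],(500,400),interpolation=2)
p=proj(w,[[.507,-.14,.027]])[0].astype(int);y0=max(0,p[1]-40);x0=max(0,p[0]-30);print(x0,y0)
B=cv2.resize(w['pixels'][y0:y0+80,x0:x0+60],(300,400),interpolation=2)
cv2.imwrite('pics/c6.png',np.hstack([A,B]))
"
```

```text
10.35 [ 0.54856474 -0.1321266   0.06523053] [-3.14152055e+00 -2.11015494e-03  3.47409160e-02] [-0.2078003   1.86447895  9.24741824] 52.67038285732269
[[322.00554959 377.94757076]
 [321.39266933 380.18232352]] [[324.93999119 353.07723822]
 [340.25738404 357.30475733]]
300 315
```

View pics/c6.png

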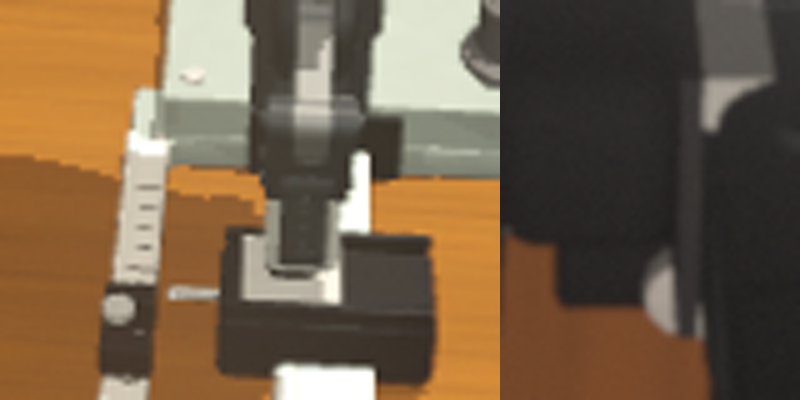

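```bash
python3 -c "
from h import *
d=load('side0.png');d1=load('s6.png');w=load('w1.png');w5=load('w5.png')
print('ptr',onplane(d1,[(324,378.4)],.0245),depthpts(d1,[(326,378)]))
print('screw side',onplane(d1,[(313.6,381.6)],.031),'screw wrist',onplane(w,[(200+670/6,140+475/6)],.031),'w5',onplane(w5,[(492,206)],.031), depthpts(d1,[(313,381)]),depthpts(w,[(311,219)]))
for n,q in(('s0',d),('s6',d1),('w1',w),('w5',w5)):
    C=cloud(q);z=C[...,2];m=(abs(z-.028)<.003)&(abs(C[...,0]-.499)<.012)&(abs(C[...,1]+.144)<.03);p=C[m];print(n,m.sum(),p.min(0),p.max(0),np.median(p,0))
v=w5['pixels'];c=cv2.resize(v[160:230,400:560],(800,350),interpolation=2);cv2.imwrite('pics/c7.png',c)
"
```

```text
ptr [[ 0.51007707 -0.13712739  0.0245    ]] [[ 0.5130702  -0.13635525  0.02489014]]
screw side [[ 0.49576701 -0.15286339  0.031     ]] screw wrist [[ 0.4956524  -0.14528308  0.031     ]] w5 [[ 0.49587036 -0.14134646  0.031     ]] [[ 0.49437822 -0.14825696  0.02787108]] [[ 0.49487403 -0.14446119  0.02753031]]
s0 39 [ 0.49121101 -0.16234828  0.02500558] [ 0.50427197 -0.13527616  0.02914906] [ 0.49606919 -0.14819492  0.02674354]
s6 40 [ 0.49115501 -0.16232292  0.02505503] [ 0.51004048 -0.13646659  0.02859063] [ 0.49593655 -0.14854212  0.02718138]
w1 72 [ 0.4914343  -0.15706286  0.0250149 ] [ 0.50498855 -0.12947413  0.02961713] [ 0.49666029 -0.1444534   0.02756095]
w5 97 [ 0.49112051 -0.15776871  0.02514754] [ 0.50379851 -0.12902287  0.02950096] [ 0.49593013 -0.14334442  0.02769481]
```

View pics/c7.png

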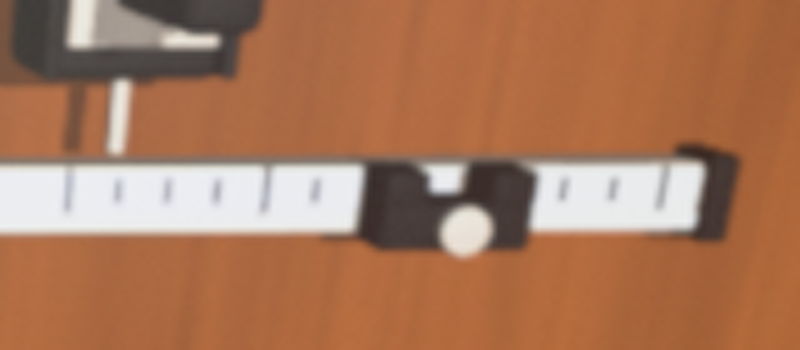

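Crop 7: pointer tip at wrist px (424,190), notch centre about (492,195). Both the side-camera and wrist-camera estimates leave about 11 mm of travel to the mark. Drawing that remainder.

Emit:
{"name": "apply_moves", "arguments": {"targets": [[[1,0.001,-0.015,0,0],[1,0.001,-0.0275,0,0],[1,0.001,-0.0275,0,0],[1,0.001,-0.0275,0,0],[1,0.001,-0.0275,0,0]]]}}

```text
time_s: 10.9
eef_pos: [0.549, -0.143, 0.0653]
eef_rot: [-3.142, -0.002, 0.035]
ft_force: [0.4, 0.7, 8.4]
finger_gap: 0.0131
grip_force: 52.6
```

```bash
python3 -c "
from h import *
d=shot('side','s7.png');s=ctrl.sense();print(s['time_s'],s['eef_pos'],s['ft_force'])
cv2.imwrite('pics/c8.png',cv2.resize(d['pixels'][360:410,295:365],(700,500),interpolation=2))
w5=load('w5.png');a=onplane(w5,[(423.6,190.4)],.0245)[0];b=onplane(w5,[(492,195)],.028)[0];print(a,b,(b-a)@[-.0349,.9994,0])
im=d['pixels'].astype(int)
g=im[360:410,295:345].sum(2);C=cloud(d)
m=(abs(C[...,2]-.0245)<.004)&(C[...,0]>.506)&(C[...,0]<.522)&(C[...,1]<-.12)&(C[...,1]>-.17)&(im.min(2)>90)
v,u=np.nonzero(m);print(np.c_[u,v].tolist(),C[m].mean(0) if m.any() else '')
"
```

```text
10.95 [ 0.54900076 -0.14296805  0.06523716] [-0.16535887  2.38818934  8.4673404 ]
[ 0.50783843 -0.07564936  0.0245    ] [ 0.50598889 -0.1408894   0.028     ] -0.06513635353704832
[[324, 382], [325, 382], [326, 382], [327, 382], [328, 382], [329, 382], [330, 382], [331, 382], [324, 383], [325, 383], [326, 383], [327, 383], [328, 383], [329, 383], [330, 383], [331, 383], [324, 384], [325, 384], [326, 384], [327, 384], [328, 384], [329, 384], [330, 384], [331, 384]] [ 0.51617619 -0.1458744   0.02381697]
```

View pics/c8.png

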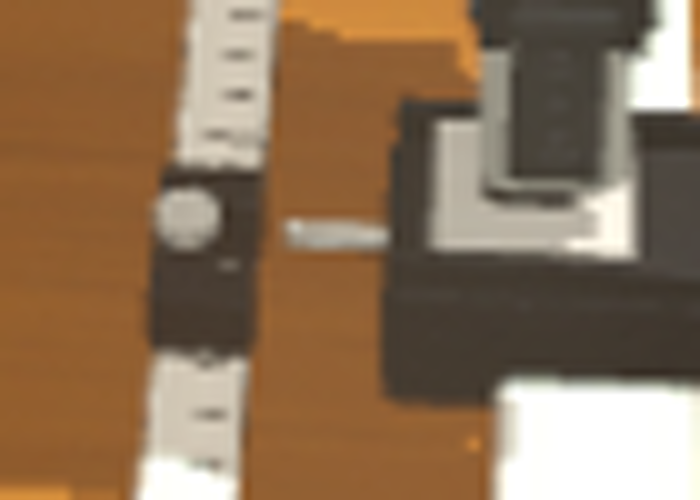

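```bash
python3 -c "
from h import *
w=load('w1.png');w5=load('w5.png');s=load('s7.png')
C=cloud(w);print('rail z w1',[C[int(140+440/6),int(200+c/6),2].round(4) for c in (270,320,430,530)]);Cs=cloud(s);print('rail z side',[Cs[360+r//10,295+c//10].round(4).tolist() for r,c in((75,230),(115,225),(385,200),(440,190))])
zr=.0135
print('w1',onplane(w,[(200+c/6,140+440/6) for c in(297,502)],zr)[:,1])
print('w5',onplane(w5,[(400+c/5,160+190/5) for c in(67,265,662)],zr)[:,1])
r=[(240,15),(238,55),(236,95),(215,133),(205,357),(208,413),(205,463)]
print('side',onplane(s,[(294.5+a/10,359.5+b/10) for a,b in r],zr)[:,1])
print('w1 c3 notch',onplane(w,[(200+670/6,140+415/6)],.028), 'ptr side',onplane(s,[(294.5+29.0,359.5+23.2)],.0245))
print('rider edges side: back top',onplane(s,[(294.5+21,359.5+16.5)],.028),'front base',onplane(s,[(294.5+20,359.5+35)],zr), 'w1 back/front',onplane(w,[(200+598/6,140+450/6),(200+745/6,140+450/6)],.028)[:,1])
"
```

```text
rail z w1 [np.float64(0.0126), np.float64(0.0113), np.float64(0.0116), np.float64(0.0121)]
rail z side [[0.4971, -0.0986, 0.0127], [0.4966, -0.1092, 0.0136], [0.4995, -0.1671, 0.0122], [0.4993, -0.1796, 0.0125]]
w1 [-0.07162872 -0.11195892]
w5 [-0.06979846 -0.10965028 -0.18953384]
side [-0.08488221 -0.09466983 -0.10425362 -0.11349329 -0.1626922  -0.1740825
 -0.1840835 ]
w1 c3 notch [[ 0.50656418 -0.1452558   0.028     ]] ptr side [[ 0.51016177 -0.14659894  0.0245    ]]
rider edges side: back top [[ 0.49699865 -0.13706167  0.028     ]] front base [[ 0.49811399 -0.16131871  0.0135    ]] w1 back/front [-0.13157374 -0.15947724]
```

Tick-referenced in the side view, the pointer is 33 mm past the long tick. The mark is 31 to 36 mm past it (wrist 33.3), so the pointer is at the mark within about 2.5 mm. Closing the lever along the base's +x.

Emit:
{"name": "apply_moves", "arguments": {"targets": [[[1,0.01,0,0,0],[1,0.02,0.001,0,0],[1,0.03,0.001,0,0],[1,0.04,0.0015,0,0],[1,0.05,0.002,0,0],[1,0.06,0.002,0,0],[1,0.07,0.0025,0,0],[1,0.077,0.0027,0,0],[1,0.077,0.0027,0,0],[1,0.077,0.0027,0,0],[1,0.077,0.0027,0,0]]]}}

```text
time_s: 12.05
eef_pos: [0.5759, -0.1422, 0.0649]
eef_rot: [-3.141, 0.007, 0.034]
ft_force: [-26.0, 2.6, 23.6]
finger_gap: 0.013
grip_force: 54.7
```

```bash
python3 -c "
from h import *
d=shot('side','s8.png');s=ctrl.sense();print(s['time_s'],s['eef_pos'],s['ft_force'],s['grip_force'],s['finger_gap'])
cv2.imwrite('pics/c9.png',cv2.resize(d['pixels'][270:410,295:435],(600,600),interpolation=2))
"
```

```text
12.1 [ 0.57589083 -0.14225862  0.06491806] [-26.2549881    1.33101977  23.51347283] 54.68522608280182 0.013131270658208145
```

View pics/c9.png

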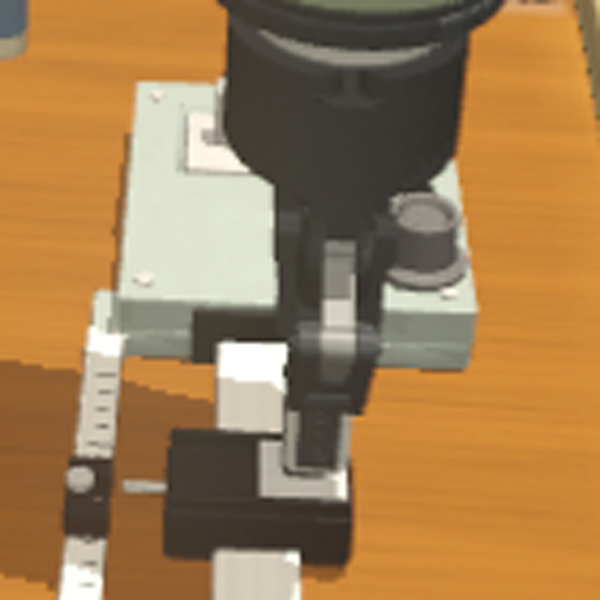

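The crop shows the pointer at (145,487) level with the rider's middle, and the lever plate near the collar's right end. Travel is about 27 mm with 26 N sideways and 24 N upward. I'll ease the vertical load slightly and see whether it's at the stop.

Emit:
{"name": "apply_moves", "arguments": {"targets": [[[1,0,0,0.003,0],[1,0,0,0.006,0],[1,0,0,0.006,0],[1,0,0,0.006,0]]]}}

```text
time_s: 12.5
eef_pos: [0.5757, -0.1418, 0.0657]
eef_rot: [-3.14, 0.008, 0.035]
ft_force: [-18.2, 1.5, -8.5]
finger_gap: 0.0129
grip_force: 50.5
```

Emit:
{"name": "apply_moves", "arguments": {"targets": [[[1,0.003,0,-0.0015,0],[1,0.006,0,-0.0015,0],[1,0.006,0,-0.0015,0],[1,0.006,0,-0.0015,0]]]}}

```text
time_s: 12.9
eef_pos: [0.5762, -0.1422, 0.0653]
eef_rot: [-3.14, 0.012, 0.034]
ft_force: [-34.6, 1.7, 8.0]
finger_gap: 0.0129
grip_force: 52.7
```

```bash
python3 -c "
from h import *
def meas(n):
    q=load(n);C=cloud(q);im=q['pixels'];hsv=cv2.cvtColor(im,cv2.COLOR_BGR2HSV);z=C[...,2]
    yy=C[...,1];x=C[...,0]
    m=(abs(z-.03)<.012)&(yy<-.06)&(yy>-.19)&(x>.5)&(x<.63)
    w=m&(hsv[...,2]>130)&(hsv[...,1]<60)&(z>.028);b=m&(hsv[...,2]<100)&(z>.03)&(z<.042)
    for nm,k in(('cream',w),('collar',b)):
        v,u=np.nonzero(k);print(n,nm,k.sum(),np.percentile(x[k],[2,98]).round(4),np.percentile(u,[1,99]),np.percentile(v,[1,99]),np.median(z[k]).round(4))
d=shot('side','s9.png');s=ctrl.sense();print(s['eef_pos'],s['ft_force'])
for n in('side0.png','s7.png','s8.png','s9.png'):meas(n)
"
```

```text
[ 0.57620349 -0.14213455  0.0652949 ] [-33.66987073   1.36808629   7.99257069]
side0.png cream 154 [0.5292 0.5582] [339. 357.] [344. 355.] 0.036
side0.png collar 272 [0.5248 0.5854] [336. 374.] [342.   359.29] 0.0326
s7.png cream 147 [0.5324 0.5619] [338. 358.] [372. 385.] 0.0358
s7.png collar 350 [0.5269 0.5874] [334. 376.] [370. 390.] 0.0329
s8.png cream 144 [0.5583 0.587 ] [352.01 375.  ] [371.29 386.  ] 0.0356
s8.png collar 358 [0.5269 0.5868] [334.   375.43] [370. 390.] 0.033
s9.png cream 146 [0.5572 0.587 ] [348.45 375.  ] [370. 386.] 0.0357
s9.png collar 349 [0.5266 0.5869] [334.   375.52] [370. 390.] 0.0332
```

Further push only raised the force (34 N, 0.4 mm), so the lever is at its end stop. I'll ease the push a little, let it settle, and hand in.

Emit:
{"name": "apply_moves", "arguments": {"targets": [[[1,-0.002,0,0,0],[1,-0.002,0,0,0],[1,-0.002,0,0,0],[1,-0.002,0,0,0]]]}}

```text
time_s: 13.35
eef_pos: [0.576, -0.1421, 0.0653]
eef_rot: [-3.14, 0.011, 0.034]
ft_force: [-29.1, 1.2, 4.9]
finger_gap: 0.0129
grip_force: 52.3
```

```bash
python3 -c "
from h import *
s=ctrl.sense();print(s['eef_pos'],s['ft_force'],s['grip_force'],s['time_s'])
print(finish_job())"
```

```text
[ 0.57603671 -0.1421373   0.06534945] [-29.11211651   1.2153849    4.94202105] 52.309677600860596 13.35
the job is handed in; nothing more can be done
None
```

I handed the job in at 13.35 s, and no verdict came back: the insert is seated flush and was pressed at 17–33 N, the leg is at its mark to within about 2.5 mm by camera, and the knob is still gripped at about 52 N with the lever hard against a stop, though I measured only about 27–28 mm of its 30 mm travel (the limit is 26 mm).

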